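# Tuck the last coaster under the holder's weighted arm

## Robot

A 7-joint arm with a two-finger parallel gripper is mounted at the origin on the work surface. World frame = base frame: x ahead of the robot, y to its left, z up, the work surface at z = 0. Lengths are in m, angles in degrees, forces in N, time in s.
With the tool pointing down it reaches from about 0.425 to 0.925 m from the base axis. Payload 6.8 kg.
Tool frame: the origin (TCP) lies midway between the tips of the shut fingers; the grasp point (between the pads) lies 19 mm behind it; z points along the fingers, y is the direction in which the jaws open and shut (so a half turn about z gives the same grasp; the last joint's range is limited). The gripper opens to 88 mm and grips with 3 to 60 N. Pads are 20 mm wide; open, the fingers measure 115 mm over their backs; the gripper's body (75 mm by 178 mm) begins 61 mm behind the grasp point.
Start: joints at [-80.907, 27.33, 1.283, 89.118, -0.659, 63.558, -4.761], TCP at [0.178, 0.651, 0.223] pointing down, gripper open.
Joint ranges: [-169.35, 169.35], [-19.33, 120.38], [-80.79, 83.38], [13.8, 139.57], [-78.32, 258.32], [9.67, 109.79], [-169.56, 169.56]. Speed limits (degrees/s): [136.94, 136.94, 180, 180, 180, 180, 180].

## Interface

Orientations are given as [roll, pitch, yaw] about the fixed x, y, z axes, in that order (R = Rz(yaw) Ry(pitch) Rx(roll)).
In Python, from bench import monitor, get_image, finish_job gives the robot as it stands.
- The arm moves only by the tool arm_command, never from a script. Its argument "targets" is text: rows parted by semicolons, each of 7 numbers parted by spaces: the finger opening in m, from 0 to 0.0878, then the shift along the tool's x, y, z in m, then the turn, a rotation vector about the tool's x, y, z in rad. In form: gripper x y z ax ay az; .... A call has exactly 10 rows; each row shifts and turns the commanded pose from where the row before left it, along the tool's axes as they then stand; what a row does not reach is not made up. A row lasts 1/12 s, in which the tool goes at most 41.7 mm and 7.16 degrees, less where a joint would pass 70% of its speed; a pose out of reach is approached as far as the arm can. A call with a gripper value outside its range is refused whole. The fingers move at their own pace and stop on an object; the grip force is fixed at half the most. Time passes only in rows, so rows that do not move let the fingers close, or fill a call up. It gives the time, the measured TCP pose, the force and the opening at its end, in the units of the state.
- monitor.state(): the state, without advancing time (a new reading comes with each control period).
- get_image(name): name is "scene" or "top"; returns a dict with "color" (420x560x3 uint8, red, green, blue), "K" (3x3 intrinsics, pixels), "dist_coeffs" ([k1, k2, p1, p2, k3] as OpenCV has them; the pictures are not rectified), "pose" (4x4, takes a point from camera to world coordinates). Camera axes: x right, y up, looking along -z (the intrinsics and any distortion apply to the point x, -y, -z); pixel columns grow to the right and rows downward; lengths in m; the calibration is good to about 2 mm. A picture is of the moment at which its call begins. There is no depth.
- finish_job(): hands the job in, once; it reports no verdict.
The state is a dict: "time": time; "q": joint angles; "joint_velocities": joint speeds; "joint_torque": joint torques, N m; "position": TCP position; "eef_rot": TCP orientation; "contact_force": force on the tool from outside, world axes, zero at the start; "torque": the same for the moment, N m; "grip_width": opening from 0.0 (shut) to 1.0 (fully open).
Only numpy, scipy, OpenCV 4.12 (cv2) and the standard library are available. Lean on these libraries where they do the work, as an engineer would, in place of code of your own. Each camera call takes 0.05 s, during which the arm holds its last target. There are 200 camera calls.

## Task

Put the loose wooden coaster away in the steel coaster holder: slide it in from the holder's open end, under the weighted arm so that it lies flat on top of the pile with the arm resting on it, squared up and pushed fully home against the back stop. Let go of it, and leave the glasses and the other things on the shelf standing where they are.

Things in the scene. Friction and masses are not known exactly. Their poses are not given: they have to be found in the camera images.
- coaster_centre (a point): the loose coaster: oblong beech slab 110 mm long (its x), 64 mm wide (y), 12 mm thick (z), about 65 g, edges slightly rounded, lying flat on the shelf. The point is its centre, half-way up. Both ends and faces are alike: either end may go in first. Two like coasters are already in the holder.
- holder: steel coaster holder, fixed. Origin on the shelf surface, below the pile's centre: a coaster that is home has its centre straight above it. Its x points from the open end to the back stop, z up. Plinth 18 mm high, x -63 to +93 mm, y +-44 mm. Two side fences, 78 mm high, 72 mm apart inside, run only from x = +22 mm to the stop; the rest of the pile is open at the sides.
- holder_stop (a point): middle of the top edge of the back stop's inner face (holder x = +55 mm, 78 mm above the shelf); the stop is an upright steel wall 88 mm wide, same axes as the holder. Behind it, at holder x = +78 mm, stands a 12 mm round column, 135 mm high.
- pile_front (a point): a point on the shelf surface straight below the bare front part of the pile (holder x = -43 mm; bare from x = -55 to -31 mm). The pile, two coasters on a cork riser, is centred on the holder's origin, lengthwise along x. Its top is 42 to 56 mm above the shelf: it differs each time and is not told, so feel for it here.
- lip_shadow (a point): a point on the shelf surface below the free edge of the arm's lip (holder x = -30 mm). The dark steel arm, 30 mm wide, slides freely up and down the column (over 40 mm of lift) and rests on the pile by its weight, 2 to 4 N: flat sole from x = +10 to +46 mm, then a lip sloping up 22.5 degrees towards the open end, its edge's underside 16.5 mm above the pile's top.
- sole_shadow (a point): a point on the shelf surface below the middle of the arm's sole (holder x = +28 mm). A coaster slid in level, on or just over the pile's top, meets the sloping lip and lifts the arm by itself (a push of about 6 to 15 N). The arm stands 54 mm above its sole at the column and less than 25 mm ahead of x = +40 mm.
- tumbler_a: crystal tumbler, clear glass, 78 mm across, 85 mm high, upright and empty; origin at the centre of its underside. Bystander.
- tumbler_b: a second crystal tumbler, the same. Bystander.
- tin: round aluminium tin with a screw-top lid, 84 mm across, 52 mm high; origin at the centre of its underside. Bystander.
- ashtray: green glass ashtray, 110 mm across, 35 mm high; origin at the centre of its underside. Bystander.
- opener: flat stainless steel bottle opener lying on the shelf, 142 mm long (its x), 45 mm wide at its loop, 7 mm thick; origin under its middle. Bystander.
There are look-alikes about, which are no part of the job. Leave any pink, red or turquoise look-alike of the part that bears coaster_centre alone.

How it is judged:
By the outcome, as a careful person would: the job done as asked, in the order asked, and still so for the second after the job is handed in, with the robot touching nothing.
It also fails if it takes over 51 s, if anything falls off the work surface, if the arm or the gripper's body presses on something with over 40 N, if the wrist force passes 120 N, or if a joint passes its speed limit or range.

## Working session

There is one attempt and no reset: what is moved stays moved. The work goes in short steps, Python scripts to look and compute and a tool call to move; the robot and the scene stay as the last step left them, time stands still between calls to the robot, and variables do not carry over. Pictures are saved under pics/ and viewed, about 8 in all and at most 12, crops included, and the job is handed in when it is done.

Besides the shell and the picture viewer there is one more tool, called as name(argument=value, ...) on one line, values as JSON. arm_command: Moves the arm, as the interface text tells. Its arguments: {"type":"object","properties":{"targets":{"type":"string"}},"required":["targets"]}

```bash
ls; mkdir -p pics; python3 - <<'E'
from bench import monitor,get_image
import cv2,pickle
for n in("scene","top"):
    d=get_image(n); pickle.dump(d,open(f"{n}0.pkl","wb")); cv2.imwrite(f"pics/{n}0.png",d["color"][...,::-1])
    print(n,d["K"],d["dist_coeffs"],d["pose"].round(3))
print(monitor.state())
E
```

```text
pics
scene [[390.76229834   0.         275.91507312]
 [  0.         390.76229834 207.06675398]
 [  0.           0.           1.        ]] [-0.07592769  0.          0.          0.          0.        ] [[-0.789 -0.362  0.497  1.032]
 [ 0.615 -0.453  0.646  0.606]
 [-0.009  0.815  0.58   0.665]
 [ 0.     0.     0.     1.   ]]
top [[385.63037238   0.         278.83458523]
 [  0.         385.63037238 208.75272717]
 [  0.           0.           1.        ]] [-0.08135235  0.          0.          0.          0.        ] [[-0.01   0.998 -0.065  0.487]
 [-1.    -0.009  0.017 -0.06 ]
 [ 0.016  0.065  0.998  0.879]
 [ 0.     0.     0.     1.   ]]
{'time': 0.1, 'q': array([-80.90673011,  27.37084777,   1.27849849,  89.17136986,
        -0.65955083,  63.55650998,  -4.76235402]), 'joint_velocities': array([-0.09127906, -0.15069723, -0.06229743, -0.17068556, -0.00109283,
       -0.05290902,  0.05694733]), 'joint_torque': array([ 4.71882508e-03, -5.84087348e+01,  1.54038973e+00, -2.73312253e+01,
       -5.41834231e-02,  1.30619021e-02,  6.01516217e-05]), 'position': array([0.17781562, 0.65060828, 0.22179026]), 'eef_rot': array([-1.79908724e+02,  5.27203228e-03,  1.64714313e+02]), 'contact_force': array([-0.16429793,  0.21994543, -1.64702405]), 'torque': array([ 0.0139754 , -0.01307476,  0.05638154]), 'grip_width': 1.0007246207265967}
```

View pics/scene0.png

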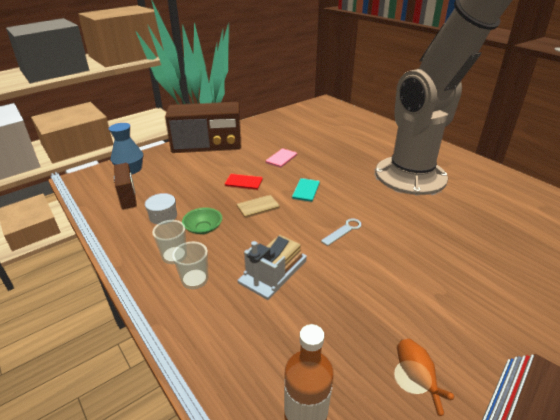

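View pics/top0.png

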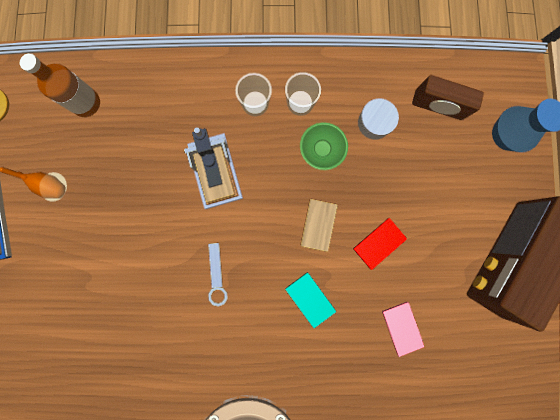

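```bash
cat > h.py <<'E'
import cv2,pickle,numpy as np
def ray(d,px):
    u=cv2.undistortPoints(np.array(px,float).reshape(-1,1,2),d["K"],d["dist_coeffs"]).reshape(-1,2)
    R=d["pose"][:3,:3]
    return d["pose"][:3,3],np.c_[u[:,0],-u[:,1],-np.ones(len(u))]@R.T
def plane(d,px,z):
    o,r=ray(d,px); return o+r*((z-o[2])/r[:,2])[:,None]
def tri(d1,p1,d2,p2):
    out=[]
    for a,b in zip(p1,p2):
        (o1,r1),(o2,r2)=ray(d1,[a]),ray(d2,[b]); r1=r1[0];r2=r2[0]
        s=np.linalg.lstsq(np.c_[r1,-r2],o2-o1,rcond=None)[0]
        A=o1+s[0]*r1;B=o2+s[1]*r2; out.append(np.r_[(A+B)/2,np.linalg.norm(A-B)])
    return np.array(out)
def proj(d,P):
    R=d["pose"][:3,:3];c=(np.atleast_2d(P)-d["pose"][:3,3])@R; c=c*[1,-1,-1]
    return cv2.projectPoints(c,np.zeros(3),np.zeros(3),d["K"],d["dist_coeffs"])[0].reshape(-1,2)
def load(n): return pickle.load(open(n+".pkl","rb"))
E
python3 - <<'E'
from h import *
T=load("top0");S=load("scene0")
def mask(d,box):
    x0,y0,x1,y1=box; c=d["color"]; hsv=cv2.cvtColor(c,cv2.COLOR_RGB2HSV)
    m=cv2.inRange(hsv,(12,50,135),(28,190,255)); k=np.zeros_like(m);k[y0:y1,x0:x1]=m[y0:y1,x0:x1]
    k=cv2.morphologyEx(k,cv2.MORPH_OPEN,np.ones((3,3)))
    c=max(cv2.findContours(k,0,1)[0],key=cv2.contourArea); return c,c.reshape(-1,2)
print(T["color"][225,320],T["color"][225,280],S["color"][205,258])
C={}
for n,d,b in(("T",T,(290,190,350,260)),("S",S,(225,190,290,222))):
    c,p=mask(d,b); print(n,cv2.contourArea(c),p.min(0),p.max(0))
    for z in (.012,):
        w=plane(d,p,z); r=cv2.minAreaRect((w[:,:2]*1000).astype(np.float32)); print(z,r)
        C[n]=plane(d,p,z)
a=T["color"][115:220,165:265];b=S["color"][225:300,230:315]
a=cv2.resize(a,None,fx=5.5,fy=5.5,interpolation=cv2.INTER_CUBIC);cv2.imwrite("pics/ca.png",a[...,::-1])
b=cv2.resize(b,None,fx=8,fy=8,interpolation=cv2.INTER_CUBIC);cv2.imwrite("pics/cb.png",b[...,::-1])
E
```

```text
[203 173 127] [160 109  66] [214 187 131]
T 4071.0 [290 190] [349 259]
0.012 ((507.6573486328125, -166.8646240234375), (134.36541748046875, 156.1085205078125), 89.30821990966797)
S 1982.0 [225 190] [289 221]
0.012 ((511.0671081542969, -167.3227081298828), (156.7682342529297, 197.0832061767578), 51.28585433959961)
```

View pics/ca.png

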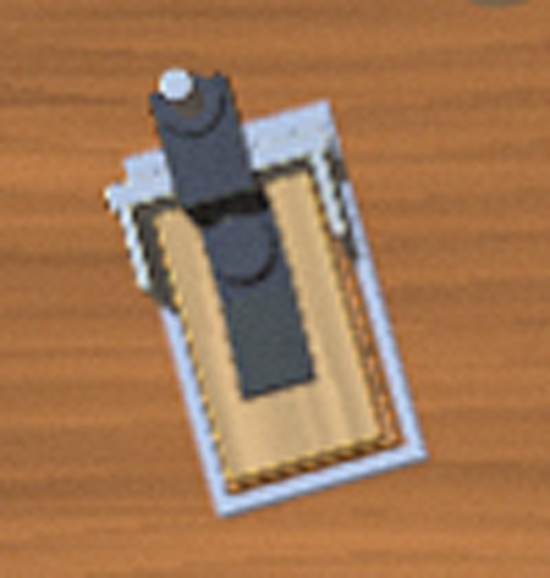

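View pics/cb.png

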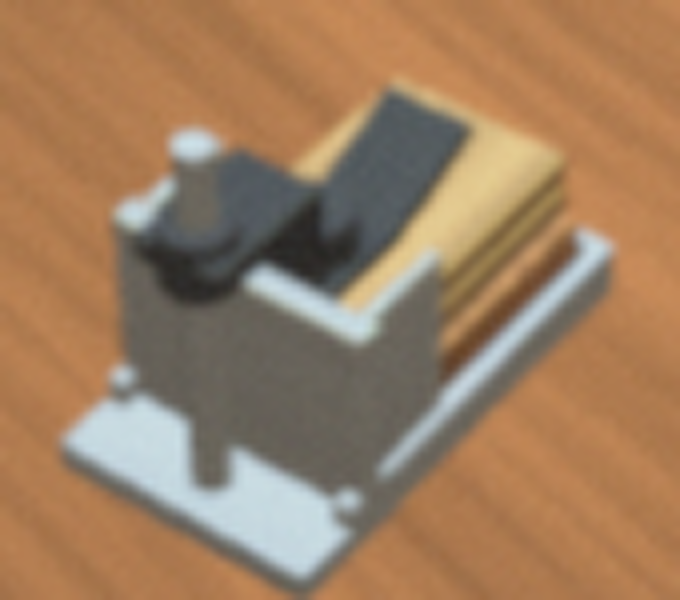

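```bash
python3 - <<'E'
from h import *
T=load("top0");S=load("scene0")
def mask(d,box):
    x0,y0,x1,y1=box; c=d["color"]; hsv=cv2.cvtColor(c,cv2.COLOR_RGB2HSV)
    m=cv2.inRange(hsv,(12,40,150),(28,128,255)); k=np.zeros_like(m);k[y0:y1,x0:x1]=m[y0:y1,x0:x1]
    c=max(cv2.findContours(k,0,1)[0],key=cv2.contourArea); return c,c.reshape(-1,2)
for n,d,b in(("T",T,(290,190,350,260)),("S",S,(225,190,290,222))):
    c,p=mask(d,b); print(n,cv2.contourArea(c),p.min(0),p.max(0))
    w=plane(d,p,.012); print(cv2.minAreaRect((w[:,:2]*1000).astype(np.float32)))
    q=cv2.boxPoints(cv2.minAreaRect((w[:,:2]*1000).astype(np.float32)));print(q.round())
f=lambda L:np.array(L)/5.5-.5+[165,115]
g=lambda L:np.array(L)/8-.5+[230,225]
tp=f([[222,515],[427,455],[327,100]]); sp=g([[575,232],[65,440]])
print("plinth top-view",plane(T,tp,.018)*1000)
print("plinth scene (FR?,back) ",plane(S,g([[612,245],[65,440],[305,578]]),.018)*1000)
# pile front corners, holder frame points triangulated: front-left(T 225,485? ) & front right
print("pile tri", tri(T,f([[385,440],[228,472]]),S,g([[395,78],[567,155]]))*1000)
print("col top",tri(T,f([[176,84]]),S,g([[195,145]]))*1000)
print("lip corners",tri(T,f([[243,398],[316,378]]),S,g([[470,128],[390,88]]))*1000)
E
```

```text
T 1237.0 [301 199] [336 250]
((506.5387268066406, -164.78814697265625), (62.09285354614258, 107.7425308227539), 77.59957122802734)
[[ 447. -184.]
 [ 552. -207.]
 [ 566. -146.]
 [ 461. -123.]]
S 471.0 [237 195] [279 215]
((504.78924560546875, -164.95497131347656), (68.4771728515625, 112.14034271240234), 77.780029296875)
[[ 443. -187.]
 [ 552. -210.]
 [ 567. -143.]
 [ 457. -120.]]
plinth top-view [[546.03517293  90.76703424  18.        ]
 [569.79630879   7.17815063  18.        ]
 [717.59897067  48.23341755  18.        ]]
plinth scene (FR?,back)  [[543.97520186  90.96257832  18.        ]
 [719.82133248  55.70931367  18.        ]
 [697.13824314 139.07050524  18.        ]]
pile tri [[5.72508647e+02 2.07891061e+01 5.32453701e+01 1.33848446e-01]
 [5.58825929e+02 8.28488427e+01 5.66047732e+01 3.50251654e+00]]
col top [[692.15752512  88.00362835 135.34099872   1.32583205]]
lip corners [[5.86483236e+02 7.30957284e+01 7.52811058e+01 7.62589532e-01]
 [5.93871086e+02 4.50612825e+01 7.60027509e+01 5.75020091e-01]]
```

arm_command(targets="0.0878 -0.03 -0.017 0 0 0 0;0.0878 -0.03 -0.017 0 0 0 0;0.0878 -0.03 -0.017 0 0 0 0;0.0878 -0.03 -0.017 0 0 0 0;0.0878 -0.03 -0.017 0 0 0 0;0.0878 -0.03 -0.017 0 0 0 0;0.0878 -0.03 -0.017 0 0 0 0;0.0878 -0.03 -0.017 0 0 0 0;0.0878 -0.03 -0.017 0 0 0 0;0.0878 -0.03 -0.017 0 0 0 0")

```text
time: 0.93
position: [0.4233, 0.4065, 0.2224]
eef_rot: [-180.0, -0.0, 164.7]
contact_force: [-0.7, 1.4, -0.3]
grip_width: 1.0
```

```bash
cat > st.py <<'E'
from bench import monitor
import numpy as np,sys
from scipy.spatial.transform import Rotation as Ro
s=monitor.state();p=s["position"];e=s["eef_rot"];np.set_printoptions(precision=4,suppress=True)
print("t",round(s["time"],2),"p",p,"rpy",e,"q",s["q"].round(1),"F",s["contact_force"].round(2),"M",s["torque"].round(2),"g",round(s["grip_width"]*.0878,4))
if len(sys.argv)>1:
    x,y,z,yaw=map(float,sys.argv[1:5]); R=Ro.from_euler("xyz",e,degrees=True);G=Ro.from_euler("xyz",[180,0,yaw],degrees=True)
    print("shift tool",R.inv().apply(np.array([x,y,z])-p),"rotvec",(R.inv()*G).as_rotvec())
E
python3 st.py 0.464 -0.156 0.22 167.7
```

```text
t 0.93 p [0.4233 0.4065 0.2224] rpy [-179.9709   -0.0177  164.7158] q [-55.4  19.1   6.9 101.9  -2.6  59.2  27.2] F [-0.68  1.35 -0.31] M [-0.01 -0.05  0.01] g 0.0878
shift tool [-0.1875 -0.5318  0.0026] rotvec [-0.0005 -0.0003 -0.0521]
```

arm_command(targets="0.0878 -0.014 -0.0266 0 0 0 -0.005;0.0878 -0.014 -0.0266 0 0 0 -0.005;0.0878 -0.014 -0.0266 0 0 0 -0.005;0.0878 -0.014 -0.0266 0 0 0 -0.005;0.0878 -0.014 -0.0266 0 0 0 -0.005;0.0878 -0.014 -0.0266 0 0 0 -0.005;0.0878 -0.014 -0.0266 0 0 0 -0.005;0.0878 -0.014 -0.0266 0 0 0 -0.005;0.0878 -0.014 -0.0266 0 0 0 -0.005;0.0878 -0.014 -0.0266 0 0 0 -0.005")

```text
time: 1.77
position: [0.4938, 0.1146, 0.2225]
eef_rot: [-180.0, -0.0, 167.6]
contact_force: [0.3, 0.0, -0.7]
grip_width: 1.004
```

```bash
python3 st.py 0.464 -0.156 0.1 167.7
```

```text
t 1.77 p [0.4938 0.1146 0.2225] rpy [-179.9911   -0.0253  167.5986] q [-33.2  11.4  15.1 112.6  -3.6  56.4  61.2] F [ 0.34  0.03 -0.66] M [ 0.04 -0.04 -0.04] g 0.0882
shift tool [-0.029  -0.2706  0.1225] rotvec [-0.0002 -0.0004 -0.0018]
```

arm_command(targets="0.0878 -0.003 -0.027 0 0 0 0;0.0878 -0.003 -0.027 0 0 0 0;0.0878 -0.003 -0.027 0 0 0 0;0.0878 -0.003 -0.027 0.01 0 0 0;0.0878 -0.003 -0.027 0.015 0 0 0;0.0878 -0.003 -0.027 0.02 0 0 0;0.0878 -0.003 -0.027 0.02 0 0 0;0.0878 -0.003 -0.027 0.02 0 0 0;0.0878 -0.003 -0.027 0.02 0 0 0;0.0878 -0.002 -0.027 0.0175 0 0 0")

```text
time: 2.6
position: [0.4636, -0.1548, 0.0989]
eef_rot: [-180.0, -0.0, 167.6]
contact_force: [1.0, 0.9, -0.1]
grip_width: 0.997
```

```bash
python3 st.py 0.464 -0.156 0.003 167.7; python3 - <<'E'
from bench import get_image
from h import *
im=[]
for n in("top","scene"):
    d=get_image(n); pickle.dump(d,open(n+"1.pkl","wb"))
    c=d["color"][150:310,230:430] if n=="top" else d["color"][130:290,180:380]
    im.append(cv2.resize(c,None,fx=2,fy=2,interpolation=cv2.INTER_CUBIC))
cv2.imwrite("pics/g1.png",np.hstack(im)[...,::-1])
E
```

```text
t 2.6 p [ 0.4636 -0.1548  0.0989] rpy [-179.99     -0.0405  167.6044] q [ -6.7  20.6  21.6 121.7 -11.7  39.7 100.2] F [ 0.99  0.86 -0.12] M [ 0.02 -0.04  0.03] g 0.0875
shift tool [-0.0007 -0.001   0.0959] rotvec [-0.0002 -0.0007 -0.0017]
```

View pics/g1.png

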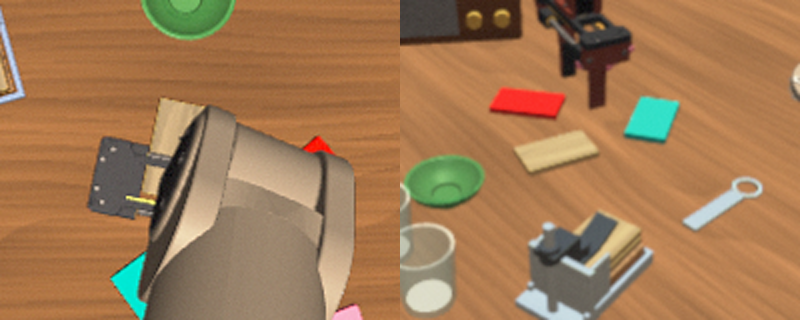

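arm_command(targets="0.0878 0 -0.001 0.012 0 0 0;0.0878 0 0 0.012 0 0 0;0.0878 0 0 0.012 0 0 0;0.0878 0 0 0.012 0 0 0;0.0878 0 0 0.012 0 0 0;0.0878 0 0 0.012 0 0 0;0.0878 0 0 0.01 0 0 0;0.0878 0 0 0.007 0 0 0;0.0878 0 0 0.004 0 0 0;0.0878 0 0 0.002 0 0 0")

```text
time: 3.53
position: [0.464, -0.1545, 0.0048]
eef_rot: [180.0, -0.0, 167.6]
contact_force: [0.2, 0.1, 0.2]
grip_width: 1.0
```

```bash
python3 st.py 0.464 -0.156 0.003 167.7
```

```text
t 3.53 p [ 0.464  -0.1545  0.0048] rpy [179.9925  -0.0257 167.5906] q [ -1.9  30.5  16.1 123.8 -17.6  27.8 105.3] F [0.19 0.05 0.24] M [0.   0.05 0.01] g 0.0878
shift tool [-0.0003 -0.0015  0.0018] rotvec [ 0.0001 -0.0004 -0.0019]
```

Down another 1.5 mm, close.

arm_command(targets="0.0878 0 0 0.0015 0 0 0;0.05 0 0 0 0 0 0;0.05 0 0 0 0 0 0;0.05 0 0 0 0 0 0;0.05 0 0 0 0 0 0;0.05 0 0 0 0 0 0;0.05 0 0 0 0 0 0;0.05 0 0 0 0 0 0;0.05 0 0 0 0 0 0;0.05 0 0 0 0 0 0")

```text
time: 4.37
position: [0.4643, -0.1548, 0.004]
eef_rot: [180.0, 0.0, 167.6]
contact_force: [-1.5, 0.7, 5.4]
grip_width: 0.723
```

```bash
python3 st.py 0.464 -0.156 0.12 167.7
```

```text
t 4.37 p [ 0.4643 -0.1548  0.004 ] rpy [179.9939   0.0273 167.5759] q [ -1.8  30.6  16.1 123.8 -17.7  27.7 105.4] F [-1.48  0.69  5.44] M [-0.01  0.17  0.06] g 0.0635
shift tool [-0.0001 -0.0012 -0.116 ] rotvec [ 0.0001  0.0005 -0.0022]
```

arm_command(targets="0.05 0 0 -0.005 0 0 0;0.05 0 0 -0.01 0 0 0;0.05 0 0 -0.013 0 0 0;0.05 0 0 -0.013 0 0 0;0.05 0 0 -0.013 0 0 0;0.05 0 0 -0.013 0 0 0;0.05 0 0 -0.013 0 0 0;0.05 0 0 -0.013 0 0 0;0.05 0 0 -0.01 0 0 0;0.05 0 0 -0.003 0 0 0")

```text
time: 5.2
position: [0.4648, -0.155, 0.1115]
eef_rot: [180.0, 0.1, 167.6]
contact_force: [0.6, 0.8, -0.2]
grip_width: 0.729
```

```bash
python3 st.py 0.482 0.0275 0.11 196
```

```text
t 5.2 p [ 0.4648 -0.155   0.1115] rpy [179.9764   0.1456 167.5706] q [ -7.4  19.4  22.3 121.2 -11.1  41.2  99.7] F [ 0.56  0.81 -0.18] M [-0.03  0.03  0.03] g 0.064
shift tool [0.0225 0.1819 0.0015] rotvec [-0.0002  0.0026 -0.4962]
```

arm_command(targets="0.05 0 0 0 0 0 -0.12;0.05 0 0 0 0 0 -0.12;0.05 0 0 0 0 0 -0.12;0.05 0 0 0 0 0 -0.12;0.05 -0.006 0.015 0 0 0 -0.016;0.05 -0.014 0.035 0 0 0 0;0.05 -0.014 0.035 0 0 0 0;0.05 -0.014 0.036 0 0 0 0;0.05 -0.013 0.035 0 0 0 0;0.05 -0.006 0.015 0 0 0 0")

```text
time: 6.03
position: [0.4814, 0.0334, 0.1095]
eef_rot: [179.9, 0.0, -163.7]
contact_force: [-0.1, 0.1, -0.9]
grip_width: 0.729
```

```bash
python3 st.py 0.492 0.0304 0.11 196; python3 - <<'E'
from bench import get_image
from h import *
im=[]
for n in("top","scene"):
    d=get_image(n); pickle.dump(d,open(n+"2.pkl","wb"))
    c=d["color"][130:230,160:260] if n=="top" else d["color"][200:300,220:320]
    im.append(cv2.resize(c,None,fx=4,fy=4,interpolation=cv2.INTER_CUBIC))
cv2.imwrite("pics/g2.png",np.hstack(im)[...,::-1])
E
```

```text
t 6.03 p [0.4814 0.0334 0.1095] rpy [ 179.8989    0.0142 -163.6906] q [-21.3  18.3  11.9 121.5  -5.8  40.7 100.7] F [-0.12  0.15 -0.92] M [0.01 0.04 0.06] g 0.064
shift tool [-0.0093 -0.0058 -0.0005] rotvec [0.0018 0.0002 0.0054]
```

View pics/g2.png

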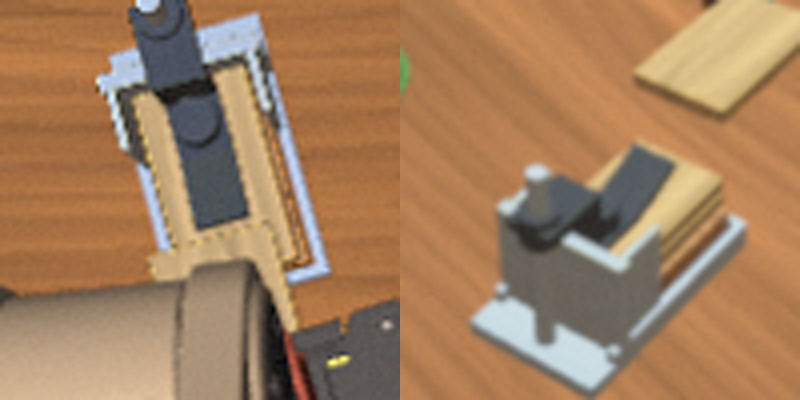

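```bash
python3 - <<'E'
from h import *
T=load("top2");S=load("scene2")
f=lambda L:np.array(L)/4-.375+[160,130]
g=lambda L:np.array(L)/4-.375+[220,200]
P=tri(T,f([[150,259],[269,220]]),S,g([[320,108],[237,69]]))*1000
print(P.round(1))
O=np.array([618,66.6]);a=np.radians(16);X=np.array([np.cos(a),np.sin(a)]);Y=np.array([-X[1],X[0]])
for p in P: print((p[:2]-O)@X,(p[:2]-O)@Y)
t=np.array([481.4,33.4]);print("tcp",(t-O)@X,(t-O)@Y)
# holder yaw check: pile edges in top view, z=.055
q=plane(T,f([[133,92],[163,250],[240,62],[296,262]]),.055)*1000
for p in q: print("pile",p.round(1),(p[:2]-O)@X,(p[:2]-O)@Y)
E
```

```text
[[5.667e+02 8.920e+01 1.165e+02 4.000e-01]
 [5.837e+02 3.120e+01 1.181e+02 5.000e+00]]
-43.080470284062855 35.82396291018992
-42.77879585509715 -24.583551284075206
tcp -140.45950787829875 5.738174499449904
pile [664.4 110.9  55. ] 56.784013005057055 29.85044643739908
pile [578.1  94.1  55. ] -30.79767456917274 37.41000460670693
pile [680.2  52.9  55. ] 56.04519797826427 -30.336944377308647
pile [570.9  22.5  55. ] -57.37690163037874 -29.383062858202543
```

arm_command(targets="0.05 -0.003 -0.003 0 0 0 0.0054;0.05 -0.003 -0.0028 0 0 0 0;0.05 0 0 0.008 0 0 0;0.05 0 0 0.008 0 0 0;0.05 0 0 0.008 0 0 0;0.05 0 0 0.008 0 0 0;0.05 0 0 0.006 0 0 0;0.05 0 0 0.004 0 0 0;0.05 0 0 0 0 0 0;0.05 0 0 0 0 0 0")

```text
time: 6.97
position: [0.4888, 0.0241, 0.0674]
eef_rot: [180.0, -0.0, -164.3]
contact_force: [-0.0, -0.2, -0.3]
grip_width: 0.726
```

```bash
python3 st.py 0.489 0.0295 0.06 196; python3 st.py | tail -1
```

```text
t 6.97 p [0.4888 0.0241 0.0674] rpy [ 179.9987   -0.0322 -164.31  ] q [-19.4  23.1  11.2 122.1  -7.5  35.5 102.8] F [-0.02 -0.16 -0.35] M [0.01 0.01 0.02] g 0.0637
shift tool [-0.0017  0.0052  0.0074] rotvec [ 0.     -0.0006 -0.0054]
t 6.97 p [0.4888 0.0241 0.0674] rpy [ 179.9987   -0.0322 -164.31  ] q [-19.4  23.1  11.2 122.1  -7.5  35.5 102.8] F [-0.02 -0.16 -0.35] M [0.01 0.01 0.02] g 0.0637
```

arm_command(targets="0.05 0 0.0026 0 0 0 -0.0054;0.05 0 0.0026 0 0 0 0;0.05 0 0 0.001 0 0 0;0.05 0 0 0.001 0 0 0;0.05 0 0 0.001 0 0 0;0.05 0 0 0.001 0 0 0;0.05 0 0 0.001 0 0 0;0.05 0 0 0.001 0 0 0;0.05 0 0 0 0 0 0;0.05 0 0 0 0 0 0")

```text
time: 7.8
position: [0.4874, 0.0291, 0.0616]
eef_rot: [180.0, -0.0, -164.0]
contact_force: [0.4, -0.1, 0.1]
grip_width: 0.721
```

```bash
python3 st.py 0.489 0.0295 0.06 196
```

```text
t 7.8 p [0.4874 0.0291 0.0616] rpy [ 179.9982   -0.0116 -164.0074] q [-19.7  23.6  10.9 122.4  -7.7  34.6 102.6] F [ 0.4  -0.11  0.12] M [0.04 0.04 0.01] g 0.0633
shift tool [-0.0016 -0.      0.0016] rotvec [ 0.     -0.0002 -0.0001]
```

Bottom ≈57.5 mm; no contact. Feel on in small steps.

arm_command(targets="0.05 0 0 0.0005 0 0 0;0.05 0 0 0.0005 0 0 0;0.05 0 0 0.0005 0 0 0;0.05 0 0 0.0005 0 0 0;0.05 0 0 0 0 0 0;0.05 0 0 0 0 0 0;0.05 0 0 0 0 0 0;0.05 0 0 0 0 0 0;0.05 0 0 0 0 0 0;0.05 0 0 0 0 0 0")

```text
time: 8.63
position: [0.4875, 0.0291, 0.0597]
eef_rot: [180.0, 0.0, -164.0]
contact_force: [0.6, 0.0, -0.4]
grip_width: 0.723
```

arm_command(targets="0.05 0 0 0.0005 0 0 0;0.05 0 0 0.0005 0 0 0;0.05 0 0 0 0 0 0;0.05 0 0 0 0 0 0;0.05 0 0 0 0 0 0;0.05 0 0 0 0 0 0;0.05 0 0 0 0 0 0;0.05 0 0 0 0 0 0;0.05 0 0 0 0 0 0;0.05 0 0 0 0 0 0")

```text
time: 9.47
position: [0.4876, 0.0291, 0.0587]
eef_rot: [180.0, 0.0, -164.0]
contact_force: [0.5, 0.5, -0.3]
grip_width: 0.726
```

```bash
python3 st.py 0.489 0.0295 0.06 196
```

```text
t 9.47 p [0.4876 0.0291 0.0587] rpy [ 179.9992    0.0061 -164.0043] q [-19.6  23.9  10.8 122.5  -7.8  34.2 102.7] F [ 0.46  0.53 -0.31] M [ 0.03 -0.01 -0.01] g 0.0638
shift tool [-0.0015 -0.     -0.0013] rotvec [ 0.      0.0001 -0.0001]
```

arm_command(targets="0.05 0 0 0.0005 0 0 0;0.05 0 0 0.0005 0 0 0;0.05 0 0 0 0 0 0;0.05 0 0 0 0 0 0;0.05 0 0 0 0 0 0;0.05 0 0 0 0 0 0;0.05 0 0 0 0 0 0;0.05 0 0 0 0 0 0;0.05 0 0 0 0 0 0;0.05 0 0 0 0 0 0")

```text
time: 10.3
position: [0.4875, 0.0291, 0.0576]
eef_rot: [180.0, -0.0, -164.0]
contact_force: [-0.9, -0.0, 1.3]
grip_width: 0.727
```

```bash
python3 st.py
```

```text
t 10.3 p [0.4875 0.0291 0.0576] rpy [ 179.9984   -0.0059 -164.0049] q [-19.6  24.   10.8 122.5  -7.8  34.1 102.7] F [-0.9  -0.05  1.27] M [ 0.05  0.05 -0.04] g 0.0638
```

arm_command(targets="0.05 0 0 0.0005 0 0 0;0.05 0 0 0.0005 0 0 0;0.05 0 0 0 0 0 0;0.05 0 0 0 0 0 0;0.05 0 0 0 0 0 0;0.05 0 0 0 0 0 0;0.05 0 0 0 0 0 0;0.05 0 0 0 0 0 0;0.05 0 0 0 0 0 0;0.05 0 0 0 0 0 0")

```text
time: 11.13
position: [0.4877, 0.029, 0.0567]
eef_rot: [-180.0, 0.0, -164.0]
contact_force: [0.2, -2.2, 2.9]
grip_width: 0.725
```

```bash
python3 st.py
```

```text
t 11.13 p [0.4877 0.029  0.0567] rpy [-179.995     0.0172 -164.013 ] q [-19.6  24.1  10.8 122.6  -7.8  34.  102.8] F [ 0.23 -2.2   2.94] M [-0.19 -0.16 -0.14] g 0.0637
```

arm_command(targets="0.05 0 0 -0.0008 0 0 0;0.05 -0.003 0 0 0 0 0;0.05 -0.004 0 0 0 0 0;0.05 -0.004 0 0 0 0 0;0.05 -0.004 0 0 0 0 0;0.05 -0.004 0 0 0 0 0;0.05 -0.004 0 0 0 0 0;0.05 -0.004 0 0 0 0 0;0.05 -0.003 0 0 0 0 0;0.05 0 0 0 0 0 0")

```text
time: 11.97
position: [0.5145, 0.0368, 0.0568]
eef_rot: [180.0, -0.3, -164.0]
contact_force: [-5.7, -1.3, 5.7]
grip_width: 0.725
```

```bash
python3 st.py 0.5773 0.0549 0.0575 196
```

```text
t 11.97 p [0.5145 0.0368 0.0568] rpy [ 179.9718   -0.2858 -164.0165] q [-19.7  26.2  10.8 118.8  -8.   36.  102.5] F [-5.69 -1.28  5.66] M [-0.23  1.19 -0.06] g 0.0637
shift tool [-0.0654  0.0001 -0.001 ] rotvec [ 0.0005 -0.005  -0.0003]
```

arm_command(targets="0.05 -0.002 0 -0.0005 0 0 0;0.05 -0.004 0 0 0 0 0;0.05 -0.004 0 0 0 0 0;0.05 -0.004 0 0 0 0 0;0.05 -0.004 0 0 0 0 0;0.05 -0.004 0 0 0 0 0;0.05 -0.004 0 0 0 0 0;0.05 -0.004 0 0 0 0 0;0.05 -0.002 0 0 0 0 0;0.05 0 0 0 0 0 0")

```text
time: 12.8
position: [0.5453, 0.0455, 0.058]
eef_rot: [180.0, -0.3, -164.0]
contact_force: [-8.2, -0.9, 11.6]
grip_width: 0.727
```

```bash
python3 st.py 0.5773 0.0549 0.0575 196; python3 - <<'E'
from bench import get_image
from h import *
im=[]
for n in("top","scene"):
    d=get_image(n); pickle.dump(d,open(n+"3.pkl","wb"))
    c=d["color"][110:210,160:260] if n=="top" else d["color"][210:310,220:320]
    im.append(cv2.resize(c,None,fx=4,fy=4,interpolation=cv2.INTER_CUBIC))
cv2.imwrite("pics/g3.png",np.hstack(im)[...,::-1])
E
```

```text
t 12.8 p [0.5453 0.0455 0.058 ] rpy [ 179.9733   -0.2724 -164.0288] q [-19.8  28.3  10.8 114.6  -8.3  38.1 102.2] F [-8.22 -0.93 11.64] M [-0.44  1.71 -0.01] g 0.0638
shift tool [-0.0333  0.0003  0.0003] rotvec [ 0.0005 -0.0048 -0.0005]
```

View pics/g3.png

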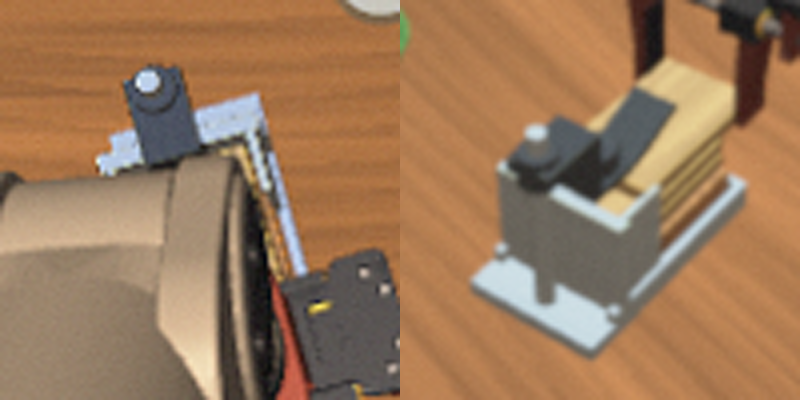

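arm_command(targets="0.05 -0.002 0 -0.0005 0 0 0;0.05 -0.004 0 0 0 0 0;0.05 -0.004 0 0 0 0 0;0.05 -0.004 0 0 0 0 0;0.05 -0.004 0 0 0 0 0;0.05 -0.004 0 0 0 0 0;0.05 -0.003 0 0 0 0 0;0.05 -0.002 0 0 0 0 0;0.05 -0.001 0 0 0 0 0;0.05 0 0 0 0 0 0")

```text
time: 13.73
position: [0.5722, 0.0532, 0.0584]
eef_rot: [180.0, -0.3, -164.0]
contact_force: [-7.0, -1.7, 10.0]
grip_width: 0.728
```

```bash
python3 st.py 0.5773 0.0549 0.0575 196
```

```text
t 13.73 p [0.5722 0.0532 0.0584] rpy [ 179.974    -0.2668 -164.0244] q [-19.8  30.3  10.8 110.8  -8.5  39.9 102. ] F [-7.02 -1.73 10.01] M [-0.39  1.79 -0.  ] g 0.0639
shift tool [-0.0053  0.0002  0.0009] rotvec [ 0.0005 -0.0047 -0.0004]
```

arm_command(targets="0.05 -0.001 0 0 0 0 0;0.05 -0.001 0 0 0 0 0;0.05 -0.001 0 0 0 0 0;0.05 -0.001 0 0 0 0 0;0.05 -0.0005 0 0 0 0 0;0.05 0 0 0 0 0 0;0.05 0 0 0 0 0 0;0.05 0 0 0 0 0 0;0.05 0 0 0 0 0 0;0.05 0 0 0 0 0 0")

```text
time: 14.57
position: [0.5762, 0.0543, 0.0584]
eef_rot: [180.0, -0.3, -164.0]
contact_force: [-7.6, -2.9, 10.5]
grip_width: 0.724
```

```bash
python3 st.py 0.5773 0.0549 0.0575 196
```

```text
t 14.57 p [0.5762 0.0543 0.0584] rpy [ 179.9697   -0.2961 -164.0275] q [-19.8  30.6  10.8 110.3  -8.5  40.2 102. ] F [-7.64 -2.88 10.51] M [-0.48  2.03  0.01] g 0.0636
shift tool [-0.0012  0.0002  0.0009] rotvec [ 0.0005 -0.0052 -0.0005]
```

arm_command(targets="0.05 -0.001 0 0 0 0 0;0.05 -0.001 0 0 0 0 0;0.05 -0.0005 0 0 0 0 0;0.05 0 0 0 0 0 0;0.05 0 0 0 0 0 0;0.05 0 0 0 0 0 0;0.05 0 0 0 0 0 0;0.05 0 0 0 0 0 0;0.05 0 0 0 0 0 0;0.05 0 0 0 0 0 0")

```text
time: 15.4
position: [0.5762, 0.0544, 0.0584]
eef_rot: [179.9, -0.6, -164.0]
contact_force: [-15.0, -2.8, 20.3]
grip_width: 0.726
```

```bash
python3 st.py 0.5773 0.0549 0.0575 196
```

```text
t 15.4 p [0.5762 0.0544 0.0584] rpy [ 179.9369   -0.5674 -164.0387] q [-19.8  30.7  10.8 110.   -8.5  40.6 102. ] F [-14.98  -2.82  20.27] M [-0.84  3.48 -0.  ] g 0.0638
shift tool [-0.0012  0.0002  0.0009] rotvec [ 0.0011 -0.0099 -0.0007]
```

arm_command(targets="0.0878 0 0 0 0 0 0;0.0878 0 0 0 0 0 0;0.0878 0 0 0 0 0 0;0.0878 0 0 0 0 0 0;0.0878 0 0 0 0 0 0;0.0878 0 0 0 0 0 0;0.0878 0 0 0 0 0 0;0.0878 0 0 -0.004 0 0 0;0.0878 0 0 -0.01 0 0 0;0.0878 0 0 -0.015 0 0 0")

```text
time: 16.23
position: [0.5799, 0.0557, 0.0873]
eef_rot: [180.0, -0.1, -164.0]
contact_force: [-0.5, 0.1, 0.3]
grip_width: 0.997
```

```bash
python3 st.py 0.513 0.0365 0.15 196
```

```text
t 16.23 p [0.5799 0.0557 0.0873] rpy [ 179.993    -0.1265 -164.005 ] q [-20.4  28.4  11.4 109.1  -7.9  43.4 101.4] F [-0.52  0.07  0.3 ] M [ 0.07 -0.02  0.04] g 0.0876
shift tool [ 0.0697  0.     -0.0625] rotvec [ 0.0001 -0.0022 -0.0001]
```

arm_command(targets="0.0878 0 0 -0.02 0 0 0;0.0878 0 0 -0.02 0 0 0;0.0878 0 0 -0.02 0 0 0;0.0878 0.02 0 -0.005 0 0 0;0.05 0.02 0 0 0 0 0;0.02 0.02 0 0 0 0 0;0.0 0.02 0 0 0 0 0;0.0 0.01 0 0 0 0 0;0.0 0.005 0 0 0 0 0;0.0 0 0 0 0 0 0")

```text
time: 17.07
position: [0.4892, 0.0295, 0.153]
eef_rot: [180.0, 0.0, -164.0]
contact_force: [0.3, -0.3, 0.3]
grip_width: 0.586
```

```bash
python3 st.py 0.513 0.0365 0.06 196; python3 - <<'E'
from bench import get_image
from h import *
im=[]
for n in("top","scene"):
    d=get_image(n); pickle.dump(d,open(n+"4.pkl","wb"))
    c=d["color"][110:210,160:260] if n=="top" else d["color"][210:310,220:320]
    im.append(cv2.resize(c,None,fx=4,fy=4,interpolation=cv2.INTER_CUBIC))
cv2.imwrite("pics/g4.png",np.hstack(im)[...,::-1])
E
```

```text
t 17.07 p [0.4892 0.0295 0.153 ] rpy [ 179.9891    0.0426 -164.0237] q [-21.9  15.   13.  118.7  -4.6  46.7  99.9] F [ 0.33 -0.31  0.26] M [ 0.02 -0.01  0.03] g 0.0515
shift tool [-0.0247  0.0002  0.0931] rotvec [ 0.0002  0.0007 -0.0004]
```

View pics/g4.png

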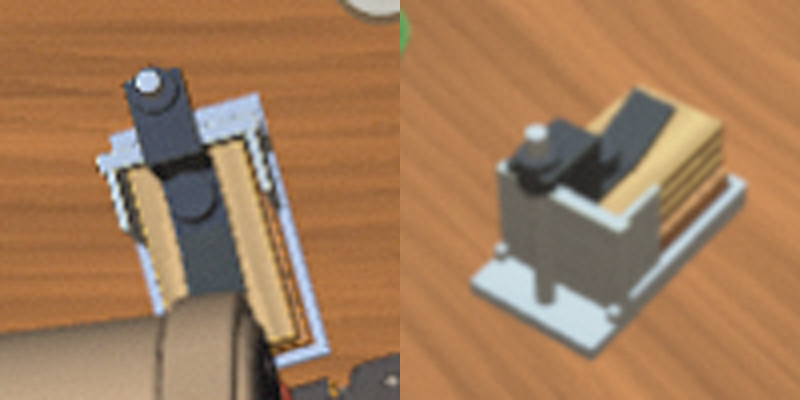

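arm_command(targets="0 0 0 0.015 0 0 0;0 0 0 0.02 0 0 0;0 0 0 0.02 0 0 0;0 0 0 0.02 0 0 0;0 0 0 0.015 0 0 0;0 -0.01 0 0.0045 0 0 0;0 -0.015 0 0 0 0 0;0 -0.015 0 0 0 0 0;0 -0.012 0 0 0 0 0;0 -0.005 0 0 0 0 0")

```text
time: 18.0
position: [0.5479, 0.0467, 0.0586]
eef_rot: [-180.0, 0.2, -163.9]
contact_force: [0.4, 0.6, -0.0]
grip_width: 0.005
```

```bash
python3 st.py 0.5555 0.0487 0.0585 196
```

```text
t 18.0 p [0.5479 0.0467 0.0586] rpy [-179.984     0.1837 -163.9452] q [-19.9  28.3  10.9 114.6  -8.4  37.7 102.4] F [ 0.43  0.56 -0.04] M [ 0.01 -0.    0.01] g 0.0004
shift tool [-0.0078 -0.0002  0.0001] rotvec [-0.0003  0.0032  0.001 ]
```

arm_command(targets="0 -0.001 0 0 0 0 0;0 -0.001 0 0 0 0 0;0 -0.001 0 0 0 0 0;0 -0.001 0 0 0 0 0;0 -0.001 0 0 0 0 0;0 -0.001 0 0 0 0 0;0 -0.001 0 0 0 0 0;0 -0.001 0 0 0 0 0;0 0 0 0 0 0 0;0 0 0 0 0 0 0")

```text
time: 18.83
position: [0.5519, 0.0476, 0.058]
eef_rot: [180.0, 0.0, -164.0]
contact_force: [-0.5, 0.6, -0.5]
grip_width: 0.006
```

```bash
python3 st.py 0.5555 0.0487 0.0585 196
```

```text
t 18.83 p [0.5519 0.0476 0.058 ] rpy [ 179.9991    0.002  -164.0045] q [-19.9  28.7  10.9 113.9  -8.4  38.2 102.3] F [-0.48  0.59 -0.53] M [0.05 0.02 0.02] g 0.0005
shift tool [-0.0037  0.0001 -0.0005] rotvec [ 0.      0.     -0.0001]
```

arm_command(targets="0 -0.001 0 0 0 0 0;0 -0.001 0 0 0 0 0;0 -0.001 0 0 0 0 0;0 -0.001 0 0 0 0 0;0 -0.001 0 0 0 0 0;0 0 0 0 0 0 0;0 0 0 0 0 0 0;0 0 0 0 0 0 0;0 0 0 0 0 0 0;0 0 0 0 0 0 0")

```text
time: 19.67
position: [0.5534, 0.0479, 0.0572]
eef_rot: [180.0, -0.4, -164.0]
contact_force: [-7.6, -2.4, 6.6]
grip_width: 0.005
```

```bash
python3 st.py 0.5555 0.0487 0.0585 196
```

```text
t 19.67 p [0.5534 0.0479 0.0572] rpy [ 179.9582   -0.3876 -164.0425] q [-19.9  29.   10.9 113.4  -8.5  38.7 102.3] F [-7.58 -2.43  6.65] M [-0.39  1.9  -0.02] g 0.0004
shift tool [-0.0022  0.0002 -0.0013] rotvec [ 0.0007 -0.0068 -0.0007]
```

arm_command(targets="0 -0.001 0 0 0 0 0;0 -0.001 0 0 0 0 0;0 0 0 0 0 0 0;0 0 0 0 0 0 0;0 0 0 0 0 0 0;0 0 0 0 0 0 0;0 0 0 0 0 0 0;0 0 0 0 0 0 0;0 0 0 0 0 0 0;0 0 0 0 0 0 0")

```text
time: 20.5
position: [0.5534, 0.0479, 0.0569]
eef_rot: [179.9, -0.6, -164.1]
contact_force: [-12.5, -2.8, 8.4]
grip_width: 0.0
```

```bash
python3 st.py 0.5555 0.0487 0.0585 196
```

```text
t 20.5 p [0.5534 0.0479 0.0569] rpy [ 179.9345   -0.6028 -164.054 ] q [-19.9  29.2  10.9 113.2  -8.5  39.  102.3] F [-12.55  -2.81   8.44] M [-0.64  2.78 -0.02] g 0.0
shift tool [-0.0022  0.0002 -0.0016] rotvec [ 0.0011 -0.0105 -0.0009]
```

arm_command(targets="0 0.01 0 0 0 0 0;0 0.02 0 0 0 0 0;0 0.02 0 0 0 0 0;0 0.01 0 -0.015 0 0 0;0 0 -0.02 -0.03 0 0 0;0 0 -0.035 -0.02 0 0 0;0 0 -0.035 0 0 0 0;0 0 -0.035 0 0 0 0;0 0 -0.035 0 0 0 0;0 0 -0.025 0 0 0 0")

```text
time: 21.33
position: [0.5529, -0.1485, 0.1236]
eef_rot: [-179.9, 0.1, -164.1]
contact_force: [-0.9, -0.4, 0.0]
grip_width: 0.007
```

```bash
python3 st.py; python3 - <<'E'
from bench import get_image
from h import *
im=[]
for n in("top","scene"):
    d=get_image(n); pickle.dump(d,open(n+"5.pkl","wb"))
    c=d["color"][110:210,160:260] if n=="top" else d["color"][210:310,220:320]
    im.append(cv2.resize(c,None,fx=4,fy=4,interpolation=cv2.INTER_CUBIC))
    o=load(n+"0")["color"]; D=cv2.absdiff(o,d["color"]).max(2)
    im.append(cv2.resize(np.dstack([D]*3),(400,300)))
cv2.imwrite("pics/g5.png",np.vstack([np.hstack([im[0],im[2]])[:300],np.hstack([im[1],im[3]])])[...,::-1])
E
```

```text
t 21.33 p [ 0.5529 -0.1485  0.1236] rpy [-179.8801    0.1178 -164.1273] q [ -2.9  24.7  14.9 109.5  -8.4  46.6 122.4] F [-0.91 -0.43  0.04] M [-0.02 -0.01  0.05] g 0.0006
```

View pics/g5.png

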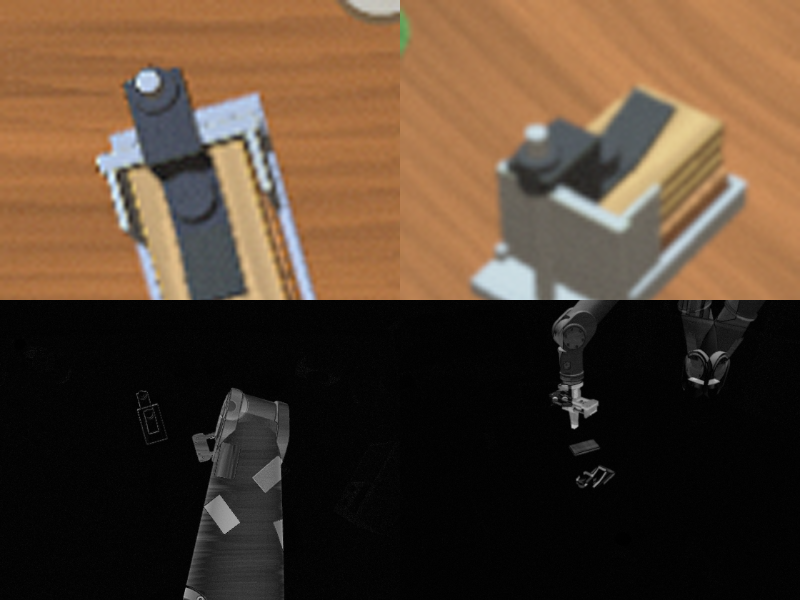

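```bash
python3 - <<'E'
from h import *
T=load("top5");hsv=cv2.cvtColor(T["color"],cv2.COLOR_RGB2HSV)
m=cv2.inRange(hsv,(12,40,150),(28,128,255))
k=np.zeros_like(m);k[135:210,180:245]=m[135:210,180:245]
k=cv2.morphologyEx(k,cv2.MORPH_OPEN,np.ones((2,2)))
p=cv2.findNonZero(k).reshape(-1,2)
r=cv2.minAreaRect((plane(T,p,.065)[:,:2]*1000).astype(np.float32));print(r)
O=np.array([618,66.6]);a=np.radians(16);X=np.array([np.cos(a),np.sin(a)]);d=np.array(r[0])-O;print(d@X,d@[-X[1],X[0]])
E
```

```text
((616.25732421875, 64.81187438964844), (109.4427490234375, 62.70604705810547), 15.766221046447754)
-2.168041692060971 -1.238510112367206
```

```bash
python3 -c "
from bench import finish_job
print(finish_job())"
```

```text
the job is handed in; nothing more can be done
None
```

The loose coaster is in the holder, flat on the pile with the arm resting on it and pushed home against the back stop. I let go of it and handed the job in at about 21 s.

- **Insertion:** I gripped the coaster near its rear end and felt the pile's top at about 53 mm. I slid the coaster in under the lip until it stopped dead against the back stop, at about 15 N.
- **Home check:** after letting go, I pushed on its rear end with the shut fingers, up to about 12 N. It did not move.
- **Final pictures:** in the top view the coaster measures 109 x 63 mm at a yaw of 15.8° (holder about 16°), with its front end flush with the pile. The difference pictures show only the arm, the coaster and the holder's contents changed. The glasses and other things did not move where the arm did not hide them. From above, the robot hid part of the view over the red, pink and turquoise look-alikes.
- **Disagreements:** the coaster's centre measures about 2 mm short of home along the holder and 1 mm sideways, within the calibration error. The upward force on the tool was higher than expected while sliding in and pushing, up to 20 N. It went to zero on release.

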